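# Load a sample tube into the sprung cradle of a tube shaker

### The job

Take the capped tube of dark blue liquid off the tube rest and load it into the cradle on top of the tube shaker: with the tube tilted, put its cap end into the sliding cup and push the cup back against its spring, hold it open while you lower the tip behind the orange hook of the fixed blue end, then let the spring close on it so that the tube lies level, caught at both ends. Do not ram the cup against its stop, and leave the other tube on its rest and the black jar and the green tape where they are.

Things in the scene. Friction and masses are not known exactly. Their poses are not given: they have to be found in the camera images.
- tube_blue_mid (a point): mid-axis point of a capped tube 114 mm long: blue liquid and cap. Barrel 28.6 diameter for 98 from the tip (solid full-width up to the tip, though its end looks tapered), cap 34.4 diameter for the last 14. z axis: tip to cap. 44 g. Starts lying level in a lane of the rest, cap roughly towards the robot, axis 50 above the bench. Grip at the middle, across the barrel (free 20 either way along it).
- tube_red_mid (a point): the same point of the other tube (same size, clear with a red residue in its tip, blue cap), in the other lane; leave it
- rest: grey two-lane tube rest, fixed, 104 along its x by 136, base plate 8 thick; origin at the centre of its underside. Lanes run along its x axis, 75 apart (at y +37.5 and -37.5); white V supports at x +35 and -35 carry the barrels, with their highest points 42 above the bench
- cradle_axis (a point): point on the tube axis of the cradle, 81 mm above the bench, on a fixed white shaker (224 by 112, 39 high). x axis level, from sprung cup (robot side) to fixed blue end; z up. The cradle is clamped on the shaker shifted up to 8 mm along x, unknown and NOT reported: feel for it. A loaded tube lies on this axis (y 0, z 0), its centre at x 0 plus shift. Between the ends nothing is above z -37.
- cup_nominal (a point): x -52 on the cradle axis: centre of the sprung cup's flat back plate at rest if the shift were 0; the cap face pushes it towards -x. Same axes. Mm from here: cup floor top z -17.2 out to x 28, inner walls y +-20 to x 16, orange hood underside z +26 (top +30) out to x 13, all moving with the cup. Spring housing behind: x -52 to -33, top z +10; rails under the cup top z -28.
- end_nominal (a point): x +57 on the cradle axis: the face of the fixed blue end's end wall, where the tip finally rests, if the shift were 0. Same axes. Mm from here: wall 6 thick, top z +23; saddle top z -14.3 from x -19 to 0; cheeks y +-16.8 up to z +8; orange hook z +19 to +23 from x -6. To get past the hook go in cap first, tip raised 30 to 40 degrees, and keep the cup 16.5 to 21 in while the tip comes down.
- gate (a joint): how far the sprung cup is pushed back, m: 0 at rest, 0.022 at its hard stop; spring force 2.0 N at 0, rising 0.2 N per mm to 6.4 N at the stop; 0.005 when a tube is properly loaded
- jar: black jar 68 diameter, 86 high, loose bystander, origin at the centre of its underside
- tape: roll of green tape, 62 across, 19 high, loose bystander, origin at the centre of its underside

How it is judged (in metres and radians):
On the way, in this order (a step that is already met when the one before it is completed fails the run):
1. the blue tube is lifted off its rest (height (world z) of tube_blue_mid above 0.075 m), for 0.2 s.
2. the tilted tube holds the sprung cup open, pushed back at least 14 mm (value of joint gate above 0.014 m and angle between the z axis of tube_blue_mid and the x axis of cradle_axis, either way round above 0.15 rad and distance between tube_blue_mid and cradle_axis below 0.06 m), for 0.1 s.
At the end, for the whole second after the job is handed in: The blue tube lies in the cradle, level and in line with it to 0.06 rad, its centre within 4 mm in height and 5 mm sideways of the cradle's axis and within 13 mm of the reported point along it, the sprung cup resting on it, pushed in 2.5 to 8 mm; tube at rest and released (value of joint gate between 0.0025 and 0.008 m and z of tube_blue_mid in the frame of cradle_axis between -0.004 and 0.004 m and y of tube_blue_mid in the frame of cradle_axis between -0.005 and 0.005 m and x of tube_blue_mid in the frame of cradle_axis between -0.013 and 0.013 m and angle between the z axis of tube_blue_mid and the x axis of cradle_axis, either way round below 0.06 rad and linear speed of tube_blue below 0.02 m/s); the robot touches nothing.
It fails at once if the cup is rammed against its stop (more than 25 N) (contact force between gate and anything else above 25 N).
It fails at once if the other tube is moved more than 20 mm (distance of tube_red_mid from where it was at the start of the episode above 0.02 m).
It fails at once if the jar or the tape is moved more than 20 mm (distance of any of jar, tape from where it was at the start of the episode above 0.02 m).
It also fails if it takes over 54 s, if anything falls off the work surface, if the arm or the gripper's body presses on something with over 40 N, if the wrist force passes 120 N, or if a joint passes its speed limit or range.

### The arm

A 6-joint arm with a two-finger parallel gripper is mounted at the origin on a cart in front of the work surface, level with it; the furniture and walls round the work are solid. World frame = base frame: x ahead of the robot, y to its left, z up, the work surface at z = 0. Lengths are in mm, angles in degrees, forces in N, time in s.
With the tool pointing down it reaches from about 150 to 775 mm from the base axis. Payload 6.1 kg.
Tool frame: the origin (TCP) lies between the finger pads; the fingertips stand 19 mm ahead of it and the grasp point (between the pads) is the TCP; z points along the fingers, y is the line along which they close (so a half turn about z gives the same grasp; the last joint's range is limited). The gripper opens to 85 mm and grips with 20 to 120 N. Pads are 22 mm wide; open, the fingers measure 114 mm over their backs; the gripper's body (76 mm by 85 mm) begins 54 mm behind the grasp point. The pads swing forward as they close: fully open they stand 13 mm farther back than shut.
Start: joints at [-73.912, 7.208, -2.269, 80.523, 0, 90], TCP at [145.484, -504.423, 250.295] pointing down, gripper open.
Joint ranges: [-155.77, 155.77], [-54.66, 111.73], [-72.52, 77.12], [-102.08, 115.82], [-83.92, 84.16], [-180, 180]. Speed limits (degrees/s): [136.94, 136.94, 172.46, 180, 180, 180].

### API

Orientations are given as a 3x3 rotation matrix whose columns are the frame's x, y, z axes.
In Python, from station import * gives the robot as it stands.
- The arm moves only by the tool servo_tool, never from a script. Its argument "rows" is a list of rows, each an object of numbers: "tx", "ty", "tz": the shift along the world's x, y, z in m; "yaw": the turn about the world's z in rad; "hand": the finger opening in m, from 0 to 0.0854. A call has 1 to 12 rows; each row is the pose to reach, as a shift and turn from the pose commanded when the call began; what a row does not reach only later rows make up. A row lasts 1/8 s, in which the tool goes at most 62.5 mm and 10.7 degrees, less where a joint would pass 70% of its speed; a pose out of reach is approached as far as the arm can. A call with a gripper value outside its range is refused whole. The fingers move at their own pace and stop on an object; "squeeze" is the grip in N (left out, the last holds). Time passes only in rows, so rows that repeat a pose let the fingers close. It gives the time, the measured TCP pose, the force, the opening and the grip force at its end, in the units of the state.
- get_obs(): the state, without advancing time (a new reading comes with each control period).
- camera(name): name is "side" or "top"; returns the picture (480x640x3 uint8, red, green, blue); there is no depth.
- calibration(name): a dict with "intrinsics" (3x3 intrinsics, pixels), "rvec" (rotation vector, rad) and "tvec" (3), from world to camera coordinates, as OpenCV has them. Camera axes: x right, y down, z forward; pixel columns grow to the right and rows downward; lengths in mm; the calibration is good to about 2 mm. A picture is of the moment at which its call begins. calibration takes no time and is no camera call.
- close_job(): hands the job in; it is judged then, once.
The state is a dict: "time": time; "joint_positions": joint angles; "dq": joint speeds; "joint_torque": joint torques, N m; "tcp_pos": TCP position; "orientation": TCP orientation; "ft_force": force on the tool from outside, world axes, zero at the start; "moment": the same for the moment, N m; "opening": finger opening in mm; "gripper_force": force on a finger pad.
Only numpy, scipy, OpenCV 4.12 (cv2) and the standard library are available. Lean on these libraries where they do the work, as an engineer would, in place of code of your own. Each camera call takes 0.05 s, during which the arm holds its last target. There are 200 camera calls.

## Working session

There is one attempt and no reset: what is moved stays moved. The work goes in short steps, Python scripts to look and compute and a tool call to move; the robot and the scene stay as the last step left them, time stands still between calls to the robot, and variables do not carry over. Pictures are saved under pics/ and viewed, at most 10 in all, crops included, and the job is handed in when it is done.

Besides the shell and the picture viewer there is one more tool, called after "Call:" as a command line: name --argument value ..., lists and objects as JSON in quotes. servo_tool: Moves the arm, as the interface text tells. Its arguments: {"type":"object","properties":{"rows":{"type":"array"},"squeeze":{"type":"number"}},"required":["rows"]}

```bash
mkdir -p pics; ls
python3 - <<'E'
from station import *
import cv2
for n in("top","side"):
    cv2.imwrite(f"pics/{n}0.png",camera(n)[:,:,::-1]); c=calibration(n); print(n,c)
o=get_obs(); print(o)
E
```

```text
pics
top {'intrinsics': array([[620.3998025 ,   0.        , 317.68761923],
       [  0.        , 620.3998025 , 228.19375538],
       [  0.        ,   0.        ,   1.        ]]), 'rvec': array([ 2.18556882, -2.12926262,  0.14951118]), 'tvec': array([-248.42456683,  533.83202005, 1057.79078496])}
side {'intrinsics': array([[579.9977643 ,   0.        , 313.13603948],
       [  0.        , 579.9977643 , 243.39003884],
       [  0.        ,   0.        ,   1.        ]]), 'rvec': array([ 1.93115914, -0.33057968,  0.19143466]), 'tvec': array([-583.51560947,   58.02548616, 1200.76695815])}
{'time': 0.1, 'joint_positions': array([-7.39128501e+01,  7.23892450e+00, -2.32035601e+00,  8.05235188e+01,
        2.46030743e-04,  8.99997192e+01]), 'dq': array([-0.05277785, -0.07675532,  0.08579148,  0.04229614, -0.05372443,
       -0.06672316]), 'joint_torque': array([-2.17891161e-04, -4.36901736e+01,  3.53608131e+01,  1.35593157e-02,
        1.67739478e-05,  1.13948548e-05]), 'tcp_pos': array([ 145.38517474, -504.11879242,  249.59824476]), 'orientation': array([[ 9.60839969e-01,  2.77103586e-01, -3.96315646e-04],
       [ 2.77103869e-01, -9.60838964e-01,  1.38972088e-03],
       [ 4.30112554e-06, -1.44511997e-03, -9.99998956e-01]]), 'ft_force': array([ 0.43481341, -0.91556363,  0.52759327]), 'moment': array([ 0.01958025,  0.02700276, -0.06275766]), 'gripper_force': 0.0, 'opening': 85.54649649243126}
```

View pics/top0.png

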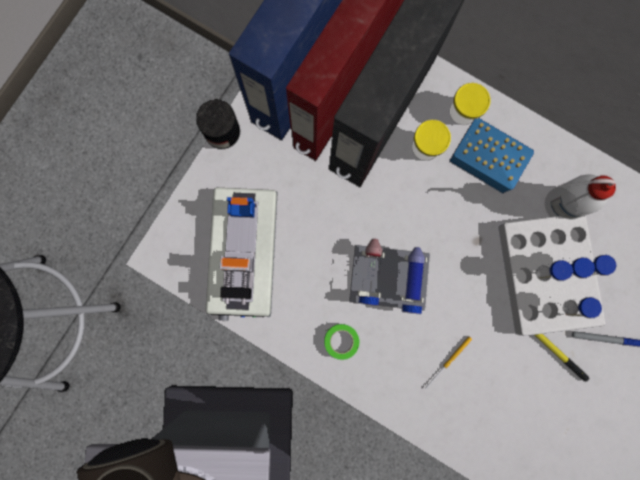

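View pics/side0.png

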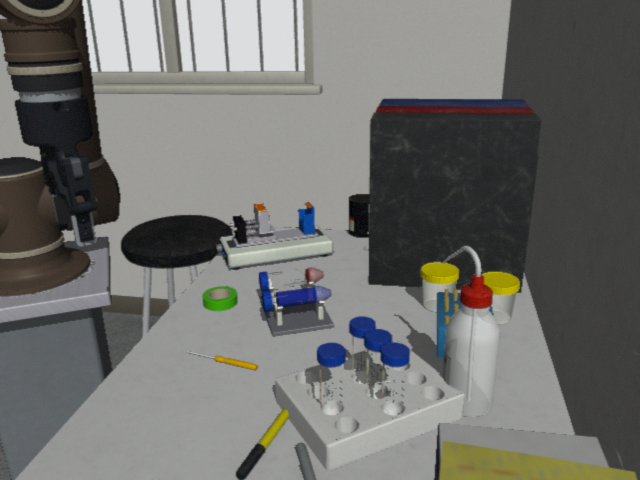

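```bash
cat > h.py <<'E'
from station import *
import cv2, numpy as np
def ray(n,uv,z):
    c=calibration(n); R=cv2.Rodrigues(c["rvec"])[0]; C=-R.T@c["tvec"].ravel()
    uv=np.atleast_2d(np.float64(uv)); d=np.c_[uv,np.ones(len(uv))]@np.linalg.inv(c["intrinsics"]).T@R
    return C+d*((z-C[2])/d[:,2])[:,None]
def proj(n,P):
    c=calibration(n); return cv2.projectPoints(np.float64(P).reshape(-1,1,3),c["rvec"],c["tvec"],c["intrinsics"],None)[0][:,0]
def blobs(m,amin=15):
    cs=cv2.findContours(m.astype(np.uint8),cv2.RETR_EXTERNAL,cv2.CHAIN_APPROX_NONE)[0]
    return sorted([c for c in cs if cv2.contourArea(c)>amin],key=cv2.contourArea,reverse=True)
E
python3 - <<'E'
from h import *
im=cv2.imread("pics/top0.png"); hsv=cv2.cvtColor(im,cv2.COLOR_BGR2HSV); H,S,V=[hsv[...,i].astype(int) for i in range(3)]
c=calibration("top");R=cv2.Rodrigues(c["rvec"])[0];print("cam",-R.T@c["tvec"].ravel())
win=np.zeros(H.shape,bool);win[180:360,190:440]=1
for nm,m,z in (("orange",(H<18)&(S>180)&(V>120),108),("blue",(H>100)&(H<130)&(S>120)&(V>60),50),("white",(S<40)&(V>205),39),("green",(H>45)&(H<75)&(S>150),19)):
    for b in blobs(m&win)[:4]:
        r=cv2.minAreaRect(b); bx=cv2.boxPoints(r)
        print(nm,cv2.contourArea(b),np.round(r[0],1),np.round(r[1],1),round(r[2],1),"\n",np.round(ray("top",np.vstack([bx,r[0]]),z)[:,:2],1).tolist())
crop=np.hstack([cv2.resize(im[180:325,200:285],None,fx=4,fy=4,interpolation=cv2.INTER_CUBIC),cv2.resize(im[230:325,340:435],(456,580)[0:1]*2 if 0 else (440,440),interpolation=cv2.INTER_CUBIC) if 0 else cv2.resize(im[230:325,335:435],None,fx=4,fy=145*4/95,interpolation=cv2.INTER_CUBIC)])
cv2.imwrite("pics/crop0.png",crop);print(crop.shape)
E
```

```text
cam [ 397.72108666 -227.63073029 1120.54224536]
orange 133.0 [234.5 262. ] [ 6. 23.] 90.0 
 [[475.8, -80.7], [476.8, -118.2], [467.0, -118.6], [466.0, -81.1], [471.4, -99.6]]
orange 55.5 [238.5 200.5] [ 5. 15.] 90.0 
 [[577.2, -89.3], [577.9, -114.1], [569.5, -114.4], [568.8, -89.7], [573.4, -101.9]]
blue 449.5 [414.5 280.5] [13.6 36.9] 5.0 
 [[421.1, -389.2], [484.4, -394.3], [483.0, -417.9], [419.7, -412.6], [451.9, -403.5]]
blue 283.0 [241.  206.5] [26. 19.] 0.0 
 [[555.5, -77.5], [589.1, -76.1], [590.4, -121.5], [556.8, -122.8], [572.9, -99.5]]
blue 106.0 [369.  300.5] [ 7. 18.] 90.0 
 [[421.2, -310.0], [422.0, -340.9], [410.0, -341.0], [409.2, -310.2], [415.6, -325.5]]
blue 101.5 [411.9 308.5] [18.4  6.7] 6.3 
 [[399.5, -382.9], [410.9, -384.1], [408.2, -415.6], [396.8, -414.4], [403.9, -399.3]]
white 271.5 [262.5 281. ] [15. 45.] 4.1 
 [[406.4, -126.6], [484.4, -129.2], [483.2, -155.4], [405.2, -152.6], [444.6, -141.0]]
white 127.5 [217.5 237.3] [ 7.6 24.2] 5.7 
 [[498.3, -51.5], [540.8, -53.7], [539.8, -67.0], [497.3, -64.7], [519.0, -59.3]]
green 837.5 [341.  341.5] [33. 32.] 90.0 
 [[371.4, -251.7], [372.8, -307.9], [316.0, -308.9], [314.6, -253.1], [343.6, -280.4]]
(580, 740, 3)
```

View pics/crop0.png

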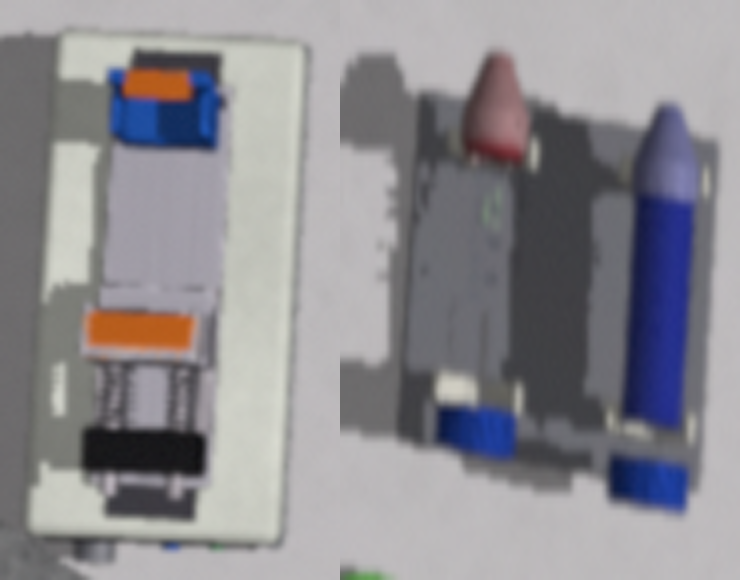

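Run:
```python
from h import *
p=lambda a,z:np.round(ray("top",np.float64(a),z)[:,:2],1).tolist()
L=lambda a:[[200+u/4,180+v/4] for u,v in a]
Rr=lambda a:[[335+(u-340)/4,230+v/6.105] for u,v in a]
print("shaker",p(L([(62,32),(308,45),(283,543),(30,530)]),39))
print("hood",p(L([(88,311),(196,315),(86,347),(194,352)]),111))
print("hook far/near l r",p(L([(126,70),(192,72),(124,97),(191,101)]),104))
print("blue end wall",p(L([(110,72),(217,75)]),104))
print("housing fl fr nl nr",p(L([(84,430),(205,432),(83,472),(203,475)]),91))
print("tube: capface, capfront, tip",p(Rr([(612,506),(687,512),(612,457),(688,464),(670,102)]),50))
print("barrel l/r near, far",p(Rr([(626,425),(682,428),(636,200),(692,200)]),50))
print("rest corners",p(Rr([(419,92),(718,142),(695,490),(403,430)]),8))
```

```text
shaker [[606.7, -51.7], [603.8, -160.7], [385.3, -157.3], [388.1, -48.2]]
hood [[477.6, -79.4], [477.1, -123.4], [462.9, -79.2], [462.0, -123.2]]
hook far/near l r [[578.8, -89.5], [578.7, -117.0], [567.4, -89.2], [566.5, -117.0]]
blue end wall [[577.8, -83.0], [577.7, -127.4]]
housing fl fr nl nr [[430.0, -77.0], [430.4, -126.9], [412.7, -77.4], [412.8, -126.8]]
tube: capface, capfront, tip [[396.0, -384.1], [395.2, -416.2], [409.7, -384.0], [408.5, -416.6], [510.5, -408.4]]
barrel l/r near, far [[418.7, -389.9], [418.5, -414.0], [482.2, -393.8], [482.9, -418.1]]
rest corners [[514.9, -302.2], [503.7, -437.2], [401.5, -427.2], [415.6, -296.8]]
```

Call:
servo_tool --rows '[{"tx": 0.05,"ty": 0.016,"tz": 0,"yaw": -0.06,"hand": 0.05},{"tx": 0.1,"ty": 0.033,"tz": 0,"yaw": -0.12,"hand": 0.05},{"tx": 0.15,"ty": 0.05,"tz": 0,"yaw": -0.18,"hand": 0.05},{"tx": 0.2,"ty": 0.065,"tz": 0,"yaw": -0.24,"hand": 0.05},{"tx": 0.25,"ty": 0.082,"tz": 0,"yaw": -0.3,"hand": 0.05},{"tx": 0.29,"ty": 0.095,"tz": -0.04,"yaw": -0.354,"hand": 0.05},{"tx": 0.3075,"ty": 0.1,"tz": -0.08,"yaw": -0.354,"hand": 0.05},{"tx": 0.3075,"ty": 0.1,"tz": -0.12,"yaw": -0.354,"hand": 0.05},{"tx": 0.3075,"ty": 0.1,"tz": -0.15,"yaw": -0.354,"hand": 0.05},{"tx": 0.3075,"ty": 0.1,"tz": -0.15,"yaw": -0.354,"hand": 0.05}]'

```text
time: 1.35
tcp_pos: [451.5, -402.9, 97.3]
orientation: [[0.997, -0.073, -0.005], [-0.073, -0.997, 0.004], [-0.005, -0.004, -1.0]]
ft_force: [-0.9, 0.0, -0.2]
opening: 50.2
gripper_force: 0.0
```

Call:
servo_tool --rows '[{"tx": 0.001,"ty": -0.001,"tz": -0.02,"hand": 0.05},{"tx": 0.001,"ty": -0.001,"tz": -0.038,"hand": 0.05},{"tx": 0.001,"ty": -0.001,"tz": -0.047,"hand": 0.05},{"tx": 0.001,"ty": -0.001,"tz": -0.047,"hand": 0.05}]'

```text
validation failed for argument at $.ro...
```

Run:
```python
from h import *
im=camera("side")[:,:,::-1]; cv2.imwrite("pics/s1.png",cv2.resize(im[170:370,180:420],None,fx=3,fy=3)); print(get_obs()["tcp_pos"], get_obs()["ft_force"])
```

```text
[ 452.38468558 -403.87029654   99.46404879] [ 0.55143708 -0.01140637  0.71961371]
```

View pics/s1.png

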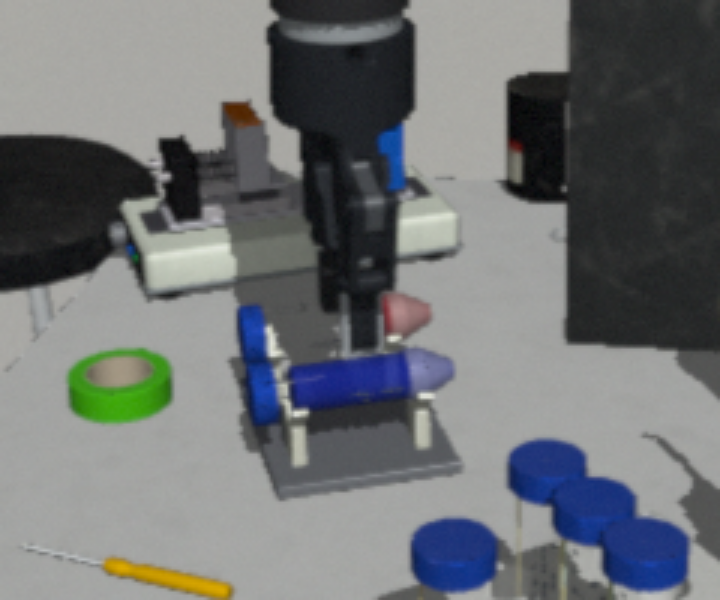

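Call:
servo_tool --rows '[{"tx": 0.0005,"ty": 0.0,"tz": -0.02,"yaw": 0,"hand": 0.05},{"tx": 0.0005,"ty": 0.0,"tz": -0.038,"yaw": 0,"hand": 0.05},{"tx": 0.0005,"ty": 0.0,"tz": -0.0495,"yaw": 0,"hand": 0.05},{"tx": 0.0005,"ty": 0.0,"tz": -0.0495,"yaw": 0,"hand": 0.05},{"tx": 0.0005,"ty": 0.0,"tz": -0.0495,"yaw": 0,"hand": 0.01},{"tx": 0.0005,"ty": 0.0,"tz": -0.0495,"yaw": 0,"hand": 0.01},{"tx": 0.0005,"ty": 0.0,"tz": -0.0495,"yaw": 0,"hand": 0.01},{"tx": 0.0005,"ty": 0.0,"tz": -0.0495,"yaw": 0,"hand": 0.01}]' --squeeze 40

```text
time: 2.4
tcp_pos: [453.9, -403.0, 51.7]
orientation: [[0.997, -0.072, 0.001], [-0.072, -0.997, 0.003], [0.001, -0.003, -1.0]]
ft_force: [-0.6, 5.7, 4.6]
opening: 27.5
gripper_force: 39.3
```

Call:
servo_tool --rows '[{"tx": 0,"ty": 0,"tz": 0.02,"yaw": 0,"hand": 0.01},{"tx": 0,"ty": 0,"tz": 0.05,"yaw": 0,"hand": 0.01},{"tx": 0,"ty": 0,"tz": 0.08,"yaw": 0,"hand": 0.01},{"tx": -0.01,"ty": 0.04,"tz": 0.09,"yaw": 0.01,"hand": 0.01},{"tx": -0.02,"ty": 0.09,"tz": 0.09,"yaw": 0.02,"hand": 0.01},{"tx": -0.035,"ty": 0.14,"tz": 0.09,"yaw": 0.03,"hand": 0.01},{"tx": -0.05,"ty": 0.19,"tz": 0.09,"yaw": 0.04,"hand": 0.01},{"tx": -0.06,"ty": 0.24,"tz": 0.09,"yaw": 0.05,"hand": 0.01},{"tx": -0.07,"ty": 0.285,"tz": 0.09,"yaw": 0.056,"hand": 0.01},{"tx": -0.0755,"ty": 0.3045,"tz": 0.09,"yaw": 0.056,"hand": 0.01},{"tx": -0.0755,"ty": 0.3045,"tz": 0.08,"yaw": 0.056,"hand": 0.01},{"tx": -0.0755,"ty": 0.3045,"tz": 0.07,"yaw": 0.056,"hand": 0.01}]' --squeeze 40

```text
time: 3.9
tcp_pos: [378.4, -100.4, 120.6]
orientation: [[1.0, -0.017, 0.001], [-0.017, -1.0, -0.001], [0.001, 0.001, -1.0]]
ft_force: [-0.4, -0.1, -0.4]
opening: 27.1
gripper_force: 39.6
```

Run:
```python
from h import *
im=camera("side")[:,:,::-1]; cv2.imwrite("pics/s2full.png",im); cv2.imwrite("pics/s2.png",cv2.resize(im[150:320,150:350],None,fx=4,fy=3.5)); o=get_obs();print(o["tcp_pos"], o["ft_force"],o["opening"])
```

```text
[ 377.5998926  -100.34573079  119.04671897] [-1.16930203  0.46531733 -1.63555516] 27.174083861257504
```

View pics/s2.png

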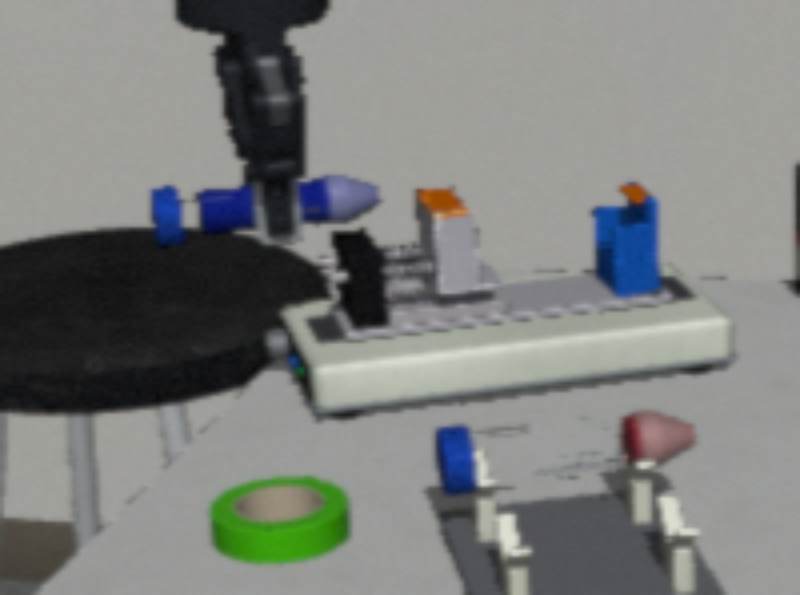

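Call:
servo_tool --rows '[{"tx": 0,"ty": 0,"tz": -0.008,"yaw": 0,"hand": 0.01},{"tx": 0,"ty": 0,"tz": -0.013,"yaw": 0,"hand": 0.01},{"tx": 0,"ty": 0,"tz": -0.016,"yaw": 0,"hand": 0.01},{"tx": 0,"ty": 0,"tz": -0.018,"yaw": 0,"hand": 0.01},{"tx": 0,"ty": 0,"tz": -0.02,"yaw": 0,"hand": 0.01},{"tx": 0,"ty": 0,"tz": -0.022,"yaw": 0,"hand": 0.01},{"tx": 0,"ty": 0,"tz": -0.024,"yaw": 0,"hand": 0.01}]' --squeeze 20

```text
time: 4.82
tcp_pos: [377.3, -100.5, 97.6]
orientation: [[1.0, -0.018, -0.001], [-0.018, -1.0, -0.001], [-0.001, 0.001, -1.0]]
ft_force: [-8.7, -1.1, 12.2]
opening: 27.5
gripper_force: 43.1
```

```bash
cat >> h.py <<'E'
def tilt():
    """tube tilt in the cradle plane from the side view: cap blob and pale tip / blue barrel pixels"""
    im=camera("side")[:,:,::-1]; hsv=cv2.cvtColor(im,cv2.COLOR_BGR2HSV); H,S,V=[hsv[...,i].astype(int) for i in range(3)]
    o=get_obs(); p=o["tcp_pos"]; uv=proj("side",[p])[0]
    m=(H>108)&(H<130)&(S>70)&(V>45); yy,xx=np.mgrid[:480,:640]; m&=np.hypot(xx-uv[0],yy-uv[1])<36
    n=np.array([0.0166,1,0]); c=calibration("side"); R=cv2.Rodrigues(c["rvec"])[0]; C=-R.T@c["tvec"].ravel()
    k=np.argwhere(m)[:,::-1].astype(float); d=np.c_[k,np.ones(len(k))]@np.linalg.inv(c["intrinsics"]).T@R
    P=C+d*(((p-C)@n)/(d@n))[:,None]-p; q=P[:,[0,2]]
    r=cv2.fitLine(np.float32(q),cv2.DIST_HUBER,0,.01,.01).ravel(); u=r[:2]*np.sign(r[0])
    s=q@u
    print("tilt",np.degrees(np.arctan2(u[1],u[0])).round(1),"extent",np.percentile(s,[1,99]).round(1),"off",(q.mean(0)@[-u[1],u[0]]).round(1),len(k)); return im
E
python3 - <<'E'
from h import *
im=tilt(); cv2.imwrite("pics/s3.png",im); o=get_obs();print(o["tcp_pos"], o["ft_force"],o["moment"],o["opening"])
E
```

```text
tilt 10.0 extent [-59.6  51.5] off 0.5 488
[ 377.29565358 -100.5247426    97.42718289] [-8.09620567 -1.21525624 12.26776731] [-0.21083533  1.11969961 -0.02991933] 27.46896027895035
```

Call:
servo_tool --rows '[{"tx": 0,"ty": 0,"tz": -0.003,"yaw": 0,"hand": 0.01},{"tx": 0,"ty": 0,"tz": -0.006,"yaw": 0,"hand": 0.01},{"tx": 0,"ty": 0,"tz": -0.009,"yaw": 0,"hand": 0.01},{"tx": 0,"ty": 0,"tz": -0.011,"yaw": 0,"hand": 0.01},{"tx": 0,"ty": 0,"tz": -0.013,"yaw": 0,"hand": 0.01},{"tx": 0,"ty": 0,"tz": -0.013,"yaw": 0,"hand": 0.01}]' --squeeze 20

```text
time: 5.62
tcp_pos: [378.1, -100.5, 84.9]
orientation: [[1.0, -0.018, 0.001], [-0.018, -1.0, -0.001], [0.001, 0.001, -1.0]]
ft_force: [-5.4, 0.5, 11.6]
opening: 27.4
gripper_force: 49.4
```

Run:
```python
from h import *
im=tilt(); cv2.imwrite("pics/s4.png",im);cv2.imwrite("pics/s4c.png",cv2.resize(im[150:320,150:350],None,fx=4,fy=3.5)); o=get_obs();print(o["tcp_pos"], o["ft_force"],o["moment"],o["opening"])
```

```text
tilt 25.6 extent [-61.2  50.7] off 2.6 476
[ 378.13158701 -100.46429988   84.93326479] [-5.6609705  -1.54326546 12.1115269 ] [-0.06210661  0.68873063  0.02491185] 27.389637751742303
```

View pics/s4c.png

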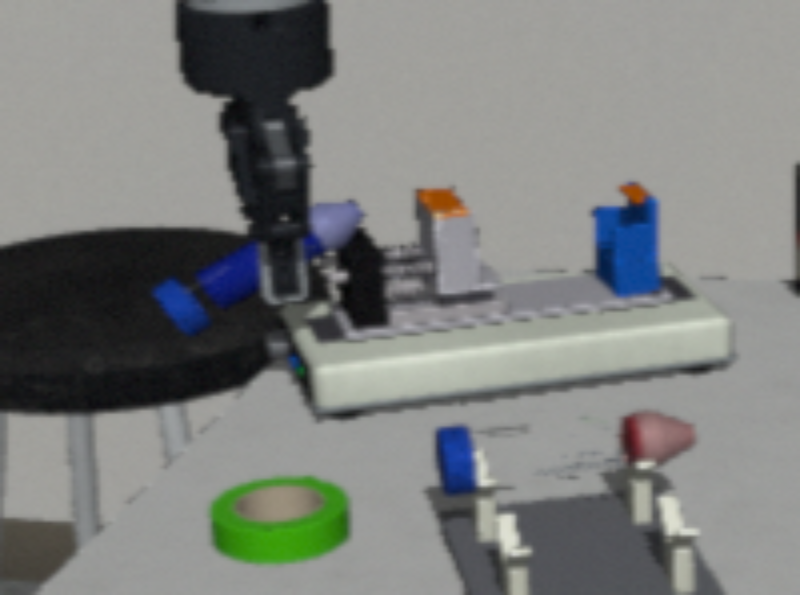

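Call:
servo_tool --rows '[{"tx": 0,"ty": 0,"tz": -0.003,"yaw": 0,"hand": 0.01},{"tx": 0,"ty": 0,"tz": -0.006,"yaw": 0,"hand": 0.01},{"tx": 0,"ty": 0,"tz": -0.0085,"yaw": 0,"hand": 0.01},{"tx": 0,"ty": 0,"tz": -0.0085,"yaw": 0,"hand": 0.01}]' --squeeze 20

```text
time: 6.18
tcp_pos: [379.4, -100.6, 77.0]
orientation: [[1.0, -0.018, 0.003], [-0.018, -1.0, -0.001], [0.003, 0.001, -1.0]]
ft_force: [-3.3, -0.8, 12.8]
opening: 27.4
gripper_force: 55.8
```

Run:
```python
from h import *
im=tilt(); cv2.imwrite("pics/s5.png",im); o=get_obs();print(o["tcp_pos"], o["ft_force"],o["moment"],o["opening"])
```

```text
tilt 37.3 extent [-61.8  51.4] off 4.8 466
[ 379.36458341 -100.5339078    76.95140487] [-2.50707405  0.07054266 12.60295713] [ 0.05588434  0.05828458 -0.00233708] 27.586846375263292
```

Call:
servo_tool --rows '[{"tx": 0,"ty": 0,"tz": 0.0,"yaw": 0,"hand": 0.005},{"tx": 0,"ty": 0,"tz": 0.0,"yaw": 0,"hand": 0.005},{"tx": 0,"ty": 0,"tz": 0.03,"yaw": 0,"hand": 0.005},{"tx": 0,"ty": 0,"tz": 0.07,"yaw": 0,"hand": 0.005},{"tx": 0,"ty": 0,"tz": 0.1,"yaw": 0,"hand": 0.005},{"tx": 0.04,"ty": 0,"tz": 0.1,"yaw": 0,"hand": 0.005},{"tx": 0.09,"ty": -0.001,"tz": 0.1,"yaw": 0,"hand": 0.005},{"tx": 0.14,"ty": -0.0016,"tz": 0.1,"yaw": 0,"hand": 0.005},{"tx": 0.1745,"ty": -0.0016,"tz": 0.1,"yaw": 0,"hand": 0.005},{"tx": 0.1745,"ty": -0.0016,"tz": 0.1,"yaw": 0,"hand": 0.005},{"tx": 0.1745,"ty": -0.0016,"tz": 0.1,"yaw": 0,"hand": 0.005}]' --squeeze 80

```text
time: 7.6
tcp_pos: [551.8, -101.6, 174.8]
orientation: [[1.0, -0.017, -0.001], [-0.017, -1.0, 0.0], [-0.001, -0.0, -1.0]]
ft_force: [-0.2, 0.3, -0.1]
opening: 26.7
gripper_force: 78.6
```

Run:
```python
from h import *
im=tilt(); cv2.imwrite("pics/s6.png",im);t=camera("top")[:,:,::-1]; cv2.imwrite("pics/t6.png",t)
cv2.imwrite("pics/c6.png",np.hstack([cv2.resize(im[140:290,180:330],(440,440)),cv2.resize(t[180:320,200:290],(340,440))]))
o=get_obs();print(o["tcp_pos"], o["ft_force"],o["moment"],o["opening"],o["gripper_force"])
```

```text
tilt 33.8 extent [-58.3  51.9] off 3.2 359
[ 551.56086358 -101.64066115  175.40663068] [ 0.03954895 -0.3477424  -0.08828545] [ 0.00267004  0.01058986 -0.01350844] 26.879682789770587 78.56815338134766
```

View pics/c6.png

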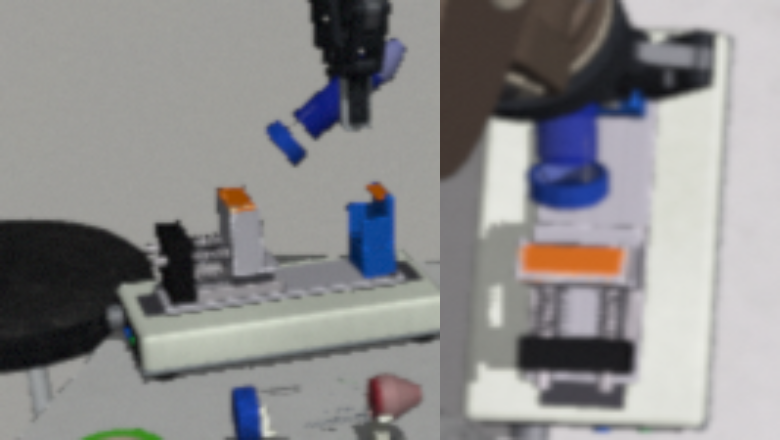

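```bash
cat >> h.py <<'E'
def plane(uv,p):
    n=np.array([0.0166,1,0]); c=calibration("side"); R=cv2.Rodrigues(c["rvec"])[0]; C=-R.T@c["tvec"].ravel()
    k=np.atleast_2d(np.float64(uv)); d=np.c_[k,np.ones(len(k))]@np.linalg.inv(c["intrinsics"]).T@R
    return C+d*(((np.asarray(p)-C)@n)/(d@n))[:,None]
E
python3 - <<'E'
from h import *
p=[551.6,-101.6,175.4]
P=plane([[277.8,188.8],[317,155.3]],p)-p; print(P.round(1)); v=P[1]-P[0]; print(np.degrees(np.arctan2(v[2],v[0])),np.hypot(v[0],v[2]), P[0]+v*50/107)
t=cv2.imread("pics/t6.png");hsv=cv2.cvtColor(t,cv2.COLOR_BGR2HSV); H,S,V=[hsv[...,i].astype(int) for i in range(3)]
m=(H>105)&(H<130)&(S>120)&(V>50);m[:, :220]=0;m[:,250:]=0;m[:212]=0;m[260:]=0
ys,xs=np.where(m)
for y in range(ys.min(),ys.max()+1,3):
    r=xs[ys==y]; print(y,r.min(),r.max(),ray("top",[[(r.min()+r.max())/2,y]],148)[0,:2].round(1))
E
```

```text
[[-43.6   0.7 -28.9]
 [ 43.1  -0.7  33.6]]
35.7722921618807 106.95639838131368 [-3.08714138  0.05124655  0.31847623]
212 239 249 [ 548.2 -116.3]
215 235 249 [ 543.3 -113.3]
218 227 240 [ 538.1 -100.1]
221 226 240 [533.3 -99.5]
224 227 240 [ 528.6 -100.5]
227 226 240 [523.8 -99.9]
230 227 240 [ 519.  -100.9]
233 225 242 [ 514.2 -101.1]
236 224 243 [ 509.5 -101.4]
239 225 243 [ 504.7 -102.3]
242 225 242 [ 500.  -101.8]
245 229 238 [ 495.2 -102. ]
```

Call:
servo_tool --rows '[{"tx": 0,"ty": 0,"tz": -0.03,"yaw": 0,"hand": 0.005},{"tx": 0,"ty": 0,"tz": -0.05,"yaw": 0,"hand": 0.005},{"tx": 0,"ty": 0,"tz": -0.0625,"yaw": 0,"hand": 0.005},{"tx": -0.005,"ty": 0,"tz": -0.0625,"yaw": 0,"hand": 0.005},{"tx": -0.01,"ty": 0,"tz": -0.0625,"yaw": 0,"hand": 0.005},{"tx": -0.015,"ty": 0,"tz": -0.0625,"yaw": 0,"hand": 0.005},{"tx": -0.018,"ty": 0,"tz": -0.0625,"yaw": 0,"hand": 0.005},{"tx": -0.018,"ty": 0,"tz": -0.0625,"yaw": 0,"hand": 0.005}]' --squeeze 80

```text
time: 8.7
tcp_pos: [534.4, -101.5, 113.1]
orientation: [[1.0, -0.017, 0.0], [-0.017, -1.0, -0.0], [0.0, 0.0, -1.0]]
ft_force: [-0.2, -0.2, 0.0]
opening: 27.1
gripper_force: 78.6
```

Run:
```python
from h import *
im=tilt(); cv2.imwrite("pics/s7.png",im);t=camera("top")[:,:,::-1]
cv2.imwrite("pics/c7.png",np.hstack([cv2.resize(im[170:270,210:330],(540,450),interpolation=cv2.INTER_CUBIC),cv2.resize(t[220:300,210:260],(250,450))]))
o=get_obs();print(o["tcp_pos"], o["ft_force"],o["moment"])
```

```text
tilt -15.2 extent [-40.4  63.5] off -14.0 434
[ 534.61590143 -101.53530609  112.95210943] [ 0.72520098 -0.15344591 -0.74699418] [0.06499018 0.01132227 0.04059347]
```

View pics/c7.png

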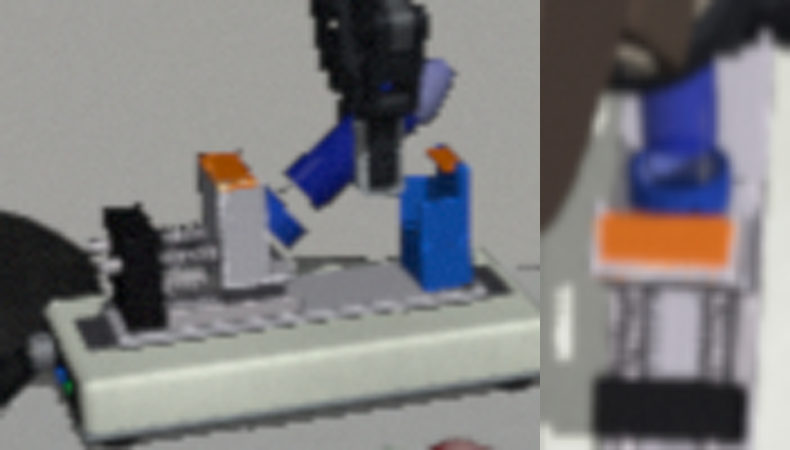

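Call:
servo_tool --rows '[{"tx": -0.002,"ty": 0.001,"tz": -0.002,"yaw": 0,"hand": 0.005},{"tx": -0.005,"ty": 0.001,"tz": -0.002,"yaw": 0,"hand": 0.005},{"tx": -0.008,"ty": 0.001,"tz": -0.002,"yaw": 0,"hand": 0.005},{"tx": -0.01,"ty": 0.001,"tz": -0.002,"yaw": 0,"hand": 0.005},{"tx": -0.01,"ty": 0.001,"tz": -0.002,"yaw": 0,"hand": 0.005},{"tx": -0.01,"ty": 0.001,"tz": -0.002,"yaw": 0,"hand": 0.005}]' --squeeze 100

```text
time: 9.55
tcp_pos: [524.9, -100.5, 111.0]
orientation: [[1.0, -0.017, 0.001], [-0.017, -1.0, -0.0], [0.001, -0.0, -1.0]]
ft_force: [1.7, -1.0, -1.2]
opening: 26.9
gripper_force: 98.3
```

Call:
servo_tool --rows '[{"tx": -0.001,"ty": 0,"tz": 0,"yaw": 0,"hand": 0.005},{"tx": -0.002,"ty": 0,"tz": 0,"yaw": 0,"hand": 0.005},{"tx": -0.002,"ty": 0,"tz": 0,"yaw": 0,"hand": 0.005}]' --squeeze 100

```text
time: 9.93
tcp_pos: [522.5, -100.5, 110.9]
orientation: [[1.0, -0.017, 0.0], [-0.017, -1.0, 0.0], [0.0, -0.0, -1.0]]
ft_force: [2.6, 0.9, -0.7]
opening: 26.8
gripper_force: 98.3
```

Call:
servo_tool --rows '[{"tx": -0.001,"ty": 0,"tz": 0,"yaw": 0,"hand": 0.005},{"tx": -0.002,"ty": 0,"tz": 0,"yaw": 0,"hand": 0.005},{"tx": -0.002,"ty": 0,"tz": 0,"yaw": 0,"hand": 0.005}]' --squeeze 100

```text
time: 10.3
tcp_pos: [520.5, -100.5, 110.8]
orientation: [[1.0, -0.017, 0.0], [-0.017, -1.0, 0.0], [0.0, -0.0, -1.0]]
ft_force: [3.0, 1.2, -0.0]
opening: 26.5
gripper_force: 98.3
```

Call:
servo_tool --rows '[{"tx": -0.002,"ty": 0,"tz": 0,"yaw": 0,"hand": 0.005},{"tx": -0.004,"ty": 0,"tz": 0,"yaw": 0,"hand": 0.005},{"tx": -0.006,"ty": 0,"tz": 0,"yaw": 0,"hand": 0.005},{"tx": -0.008,"ty": 0,"tz": 0,"yaw": 0,"hand": 0.005},{"tx": -0.01,"ty": 0,"tz": 0,"yaw": 0,"hand": 0.005},{"tx": -0.012,"ty": 0,"tz": 0,"yaw": 0,"hand": 0.005},{"tx": -0.012,"ty": 0,"tz": 0,"yaw": 0,"hand": 0.005}]' --squeeze 100

```text
time: 11.18
tcp_pos: [508.7, -100.4, 111.0]
orientation: [[1.0, -0.017, 0.001], [-0.017, -1.0, 0.0], [0.001, -0.0, -1.0]]
ft_force: [4.8, 1.9, 0.1]
opening: 26.8
gripper_force: 98.5
```

```bash
cat >> h.py <<'E'
def hood(im):
    """orange hood centroid (world, z 111) in a top view"""
    hsv=cv2.cvtColor(np.ascontiguousarray(im),cv2.COLOR_BGR2HSV)[225:300,210:265].astype(float)
    w=((hsv[...,0]<18)&(hsv[...,1]>100)&(hsv[...,2]>60))*hsv[...,1]
    yy,xx=np.mgrid[225:300,210:265]; c=[(w*xx).sum()/w.sum(),(w*yy).sum()/w.sum()]
    return ray("top",[c],111)[0,:2]
E
python3 - <<'E'
from h import *
F=[];g0=hood(cv2.imread("pics/top0.png"));print(g0)
for i in range(5):
    t=camera("top")[:,:,::-1]; F.append(get_obs()["ft_force"]); g=hood(t)
print("gate",g0-g,"F",np.mean(F,0)); cv2.imwrite("pics/t8.png",t); s=camera("side")[:,:,::-1]; cv2.imwrite("pics/s8.png",s)
print(get_obs()["tcp_pos"])
cv2.imwrite("pics/c8.png",np.hstack([cv2.resize(s[170:270,210:330],(540,450),interpolation=cv2.INTER_CUBIC),cv2.resize(t[220:300,210:260],(250,450))]))
E
```

```text
[ 471.0244917  -100.12278106]
gate [15.79610521 -0.17673611] F [ 4.96631956  1.60455644 -0.14948144]
[ 508.79320511 -100.41217581  110.96881694]
```

View pics/c8.png

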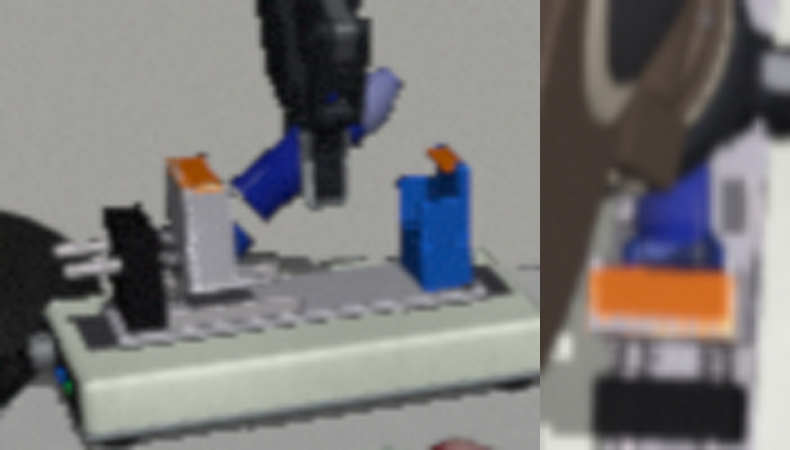

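Call:
servo_tool --rows '[{"tx": -0.001,"ty": 0.0005,"tz": 0,"yaw": 0,"hand": 0.005},{"tx": -0.0017,"ty": 0.001,"tz": -0.001,"yaw": 0,"hand": 0.005},{"tx": -0.0017,"ty": 0.001,"tz": -0.002,"yaw": 0,"hand": 0.005},{"tx": -0.0017,"ty": 0.001,"tz": -0.004,"yaw": 0,"hand": 0.005},{"tx": -0.0017,"ty": 0.001,"tz": -0.006,"yaw": 0,"hand": 0.005},{"tx": -0.0017,"ty": 0.001,"tz": -0.006,"yaw": 0,"hand": 0.005}]' --squeeze 20

```text
time: 12.22
tcp_pos: [509.0, -100.1, 107.7]
orientation: [[1.0, -0.017, 0.006], [-0.017, -1.0, -0.002], [0.006, 0.001, -1.0]]
ft_force: [5.6, 0.9, 13.8]
opening: 26.7
gripper_force: 99.4
```

```bash
cat > m.py <<'E'
from h import *
import sys
F=[];g0=hood(cv2.imread("pics/top0.png"))
for i in range(3):
    t=camera("top")[:,:,::-1]; F.append(get_obs()["ft_force"])
print("gate",g0-hood(t),"F",np.mean(F,0),"m",get_obs()["moment"]); cv2.imwrite(f"pics/t{sys.argv[1]}.png",t); s=camera("side")[:,:,::-1]; cv2.imwrite(f"pics/s{sys.argv[1]}.png",s)
print(get_obs()["tcp_pos"])
# lavender tip end in side view
hsv=cv2.cvtColor(np.ascontiguousarray(s),cv2.COLOR_BGR2HSV).astype(int); H,S,V=[hsv[...,i] for i in range(3)]
p=get_obs()["tcp_pos"]; uv=proj("side",[p])[0]; yy,xx=np.mgrid[:480,:640]
m=(H>110)&(H<130)&(S>30)&(S<140)&(V>120)&(np.hypot(xx-uv[0],yy-uv[1])<45)&(xx>uv[0]+5)
b=blobs(m,8)
for c in b[:2]:
    k=c[:,0]; M=k.mean(0); print("lav n",cv2.contourArea(c),"centroid",(plane(M,p)-p).round(1)[0],"end",(plane(k[k[:,0].argmax()],p)-p).round(1)[0])
cv2.imwrite("pics/c.png" if len(sys.argv)<3 else sys.argv[2],cv2.resize(s[160:270,200:340],(760,598),interpolation=cv2.INTER_CUBIC))
E
python3 m.py 9
```

```text
gate [15.94443998  0.29041623] F [ 4.97928855  0.84524937 14.49538988] m [ 0.26467137 -0.58472091 -0.0204595 ]
[ 508.96616405 -100.10158355  107.71644387]
lav n 44.0 centroid [34.  -0.6 28.4] end [42.6 -0.7 31.1]
```

Call:
servo_tool --rows '[{"tx": 0,"ty": 0,"tz": 0.0,"yaw": 0,"hand": 0.0272},{"tx": 0,"ty": 0,"tz": 0.0,"yaw": 0,"hand": 0.0272}]' --squeeze 20

```text
time: 12.68
tcp_pos: [508.9, -100.1, 107.5]
orientation: [[1.0, -0.017, 0.006], [-0.017, -1.0, -0.002], [0.006, 0.001, -1.0]]
ft_force: [6.1, 0.8, 12.4]
opening: 27.4
gripper_force: 53.5
```

```bash
python3 m.py 10; python3 -c "
from station import *
o=get_obs();print(o['opening'],o['gripper_force'])"
```

```text
gate [17.11562591  0.09369648] F [ 5.1747105   0.53618186 13.06043859] m [ 0.16390089 -0.62770415 -0.03208817]
[ 508.94345553 -100.0951306   107.53758913]
lav n 44.0 centroid [34.1 -0.6 28.6] end [42.6 -0.7 31.3]
27.322439314074188 53.547354340553284
```

Call:
servo_tool --rows '[{"tx": 0,"ty": 0,"tz": 0.0,"yaw": 0,"hand": 0.0275},{"tx": 0,"ty": 0,"tz": 0.0,"yaw": 0,"hand": 0.0275}]' --squeeze 20

```text
time: 13.12
tcp_pos: [508.9, -100.1, 107.4]
orientation: [[1.0, -0.017, 0.006], [-0.017, -1.0, -0.002], [0.006, 0.001, -1.0]]
ft_force: [5.8, 0.2, 12.8]
opening: 27.7
gripper_force: 40.1
```

```bash
python3 m.py 10; python3 -c "
from station import *
o=get_obs();print(o['opening'],o['gripper_force'])"
```

```text
gate [16.18357102  0.0396091 ] F [ 5.35110075  0.83586835 12.24741655] m [ 0.16944766 -0.67782168  0.00727961]
[ 508.89232927 -100.09136181  107.4393192 ]
lav n 44.0 centroid [34.3 -0.6 28.7] end [42.6 -0.7 29.2]
27.752029649310597 40.09729206562042
```

Call:
servo_tool --rows '[{"tx": -0.001,"ty": 0,"tz": 0.0,"yaw": 0,"hand": 0.0278},{"tx": -0.001,"ty": 0,"tz": -0.001,"yaw": 0,"hand": 0.0278},{"tx": -0.001,"ty": 0,"tz": -0.002,"yaw": 0,"hand": 0.0278},{"tx": -0.001,"ty": 0,"tz": -0.003,"yaw": 0,"hand": 0.0278}]' --squeeze 20

```text
time: 13.82
tcp_pos: [508.1, -100.2, 104.5]
orientation: [[1.0, -0.017, 0.006], [-0.017, -1.0, -0.002], [0.006, 0.002, -1.0]]
ft_force: [5.9, 0.2, 12.8]
opening: 28.0
gripper_force: 27.1
```

```bash
python3 m.py 11; python3 -c "
from station import *
o=get_obs();print(o['opening'],o['gripper_force'])"
```

```text
gate [18.88189599 -0.43394265] F [ 6.32714455  0.19827108 11.37614056] m [ 0.04946414 -0.91163621 -0.00101302]
[ 508.03890975 -100.21820965  104.33579009]
lav n 53.5 centroid [34.4 -0.6 27. ] end [45.6 -0.8 32.1]
27.736198219052206 26.963844895362854
```

Call:
servo_tool --rows '[{"tx": 0,"ty": 0,"tz": -0.0015,"yaw": 0,"hand": 0.0278},{"tx": 0,"ty": 0,"tz": -0.003,"yaw": 0,"hand": 0.0278},{"tx": 0,"ty": 0,"tz": -0.0045,"yaw": 0,"hand": 0.0278},{"tx": 0,"ty": 0,"tz": -0.006,"yaw": 0,"hand": 0.0278}]' --squeeze 20

```text
time: 14.52
tcp_pos: [508.6, -100.2, 98.5]
orientation: [[1.0, -0.017, 0.007], [-0.017, -1.0, -0.002], [0.007, 0.002, -1.0]]
ft_force: [7.8, -0.7, 11.6]
opening: 28.0
gripper_force: 26.3
```

```bash
python3 m.py 12 pics/c12.png; python3 -c "
from station import *
o=get_obs();print(o['opening'],o['gripper_force'])"
```

```text
gate [22.62340184  0.58712662] F [ 7.63179664  0.38130241 10.4192231 ] m [ 0.1294577  -1.2490645   0.01077025]
[ 508.64540937 -100.14202559   98.49659072]
lav n 66.5 centroid [35.8 -0.6 25.6] end [49.1 -0.8 26.4]
27.805877924552725 26.215197443962097
```

View pics/c12.png

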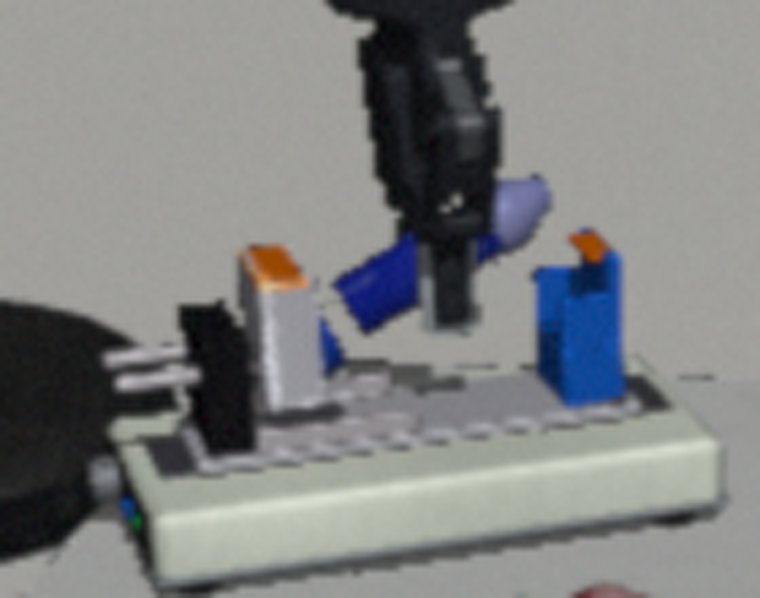

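Call:
servo_tool --rows '[{"tx": 0.002,"ty": 0,"tz": 0,"yaw": 0,"hand": 0.0278},{"tx": 0.004,"ty": 0,"tz": 0,"yaw": 0,"hand": 0.0278},{"tx": 0.004,"ty": 0,"tz": -0.001,"yaw": 0,"hand": 0.0278}]' --squeeze 20

```text
time: 15.1
tcp_pos: [512.0, -100.2, 97.1]
orientation: [[1.0, -0.017, 0.006], [-0.017, -1.0, -0.002], [0.006, 0.002, -1.0]]
ft_force: [5.5, -1.0, 10.0]
opening: 28.4
gripper_force: 26.0
```

```bash
python3 m.py 13; python3 -c "
from station import *
o=get_obs();print(o['opening'],o['gripper_force'])"
```

```text
gate [19.73903406 -0.03197294] F [5.30406979 0.17672533 8.79856258] m [ 0.01247461 -0.93567476 -0.0248537 ]
[ 511.81543342 -100.11728801   96.97341505]
lav n 65.5 centroid [37.1 -0.6 24.5] end [50.2 -0.8 25.2]
27.832944470685277 25.98081797361374
```

Call:
servo_tool --rows '[{"tx": 0.0005,"ty": 0,"tz": -0.0015,"yaw": 0,"hand": 0.0278},{"tx": 0.001,"ty": 0,"tz": -0.003,"yaw": 0,"hand": 0.0278},{"tx": 0.0015,"ty": 0,"tz": -0.0045,"yaw": 0,"hand": 0.0278},{"tx": 0.0015,"ty": 0,"tz": -0.006,"yaw": 0,"hand": 0.0278}]' --squeeze 20

```text
time: 15.8
tcp_pos: [513.6, -100.2, 91.7]
orientation: [[1.0, -0.017, 0.006], [-0.017, -1.0, -0.002], [0.006, 0.002, -1.0]]
ft_force: [1.4, -0.1, 21.7]
opening: 27.9
gripper_force: 26.5
```

```bash
python3 m.py 14; python3 -c "
from station import *
o=get_obs();print(o['opening'],o['gripper_force'])"
```

```text
gate [21.28630945  0.51342607] F [ 3.38745387  0.32159849 14.83881182] m [ 0.03844352 -0.50633428  0.0594672 ]
[ 513.53911844 -100.25373549   91.90242876]
lav n 72.0 centroid [38.1 -0.6 23.2] end [52.7 -0.9 23.2]
28.05585784709905 26.106512546539307
```

```bash
cat > ax.py <<'E'
from h import *
import sys
def ax(f,p):
    s=cv2.imread(f); hsv=cv2.cvtColor(s,cv2.COLOR_BGR2HSV).astype(int); H,S,V=[hsv[...,i] for i in range(3)]
    uv=proj("side",[p])[0]; yy,xx=np.mgrid[:480,:640]
    near=(abs(xx-uv[0])<50)&(abs(yy-uv[1])<40)
    dark=(H>108)&(H<130)&(S>140)&near&(xx<uv[0]-5); lav=(H>108)&(H<130)&(S>30)&(S<=140)&(V>110)&near&(xx>uv[0]+5)
    b=blobs(dark,8)[0][:,0]; l=blobs(lav,8)[0][:,0]
    B=plane(b,p)[:,[0,2]]; Lv=plane(l,p)[:,[0,2]]
    mb=np.array(cv2.minAreaRect(np.float32(B))[0]); ml=np.array(cv2.minAreaRect(np.float32(Lv))[0]); v=ml-mb
    th=np.arctan2(v[1],v[0]); u=np.array([np.cos(th),np.sin(th)])
    end=(Lv@u).max(); nrm=np.array([-u[1],u[0]])
    mid=u*(end-57)+nrm*((mb+ml)/2@nrm)
    ld=l[np.argmin(l[:,0])]
    print(f,"theta",np.degrees(th).round(1),"mid-tcp",(mid-[p[0],p[2]]).round(1),"mid",mid.round(1),"plate",round(mid[0]-57*np.cos(th)-17.2*np.sin(th),1),"barrel/tip ctr",mb.round(1),ml.round(1))
if __name__=="__main__":
    ax("pics/s6.png",[551.6,-101.6,175.4]); ax("pics/s8.png",[508.8,-100.4,111]); ax("pics/s12.png",[508.6,-100.1,98.5]); ax("pics/s13.png",[511.8,-100.1,97]); ax("pics/s14.png",[513.5,-100.2,91.9])
    g0=hood(cv2.imread("pics/top0.png"))
    def orange(f):
        s=cv2.imread(f); hsv=cv2.cvtColor(s,cv2.COLOR_BGR2HSV).astype(int); m=(hsv[...,0]<18)&(hsv[...,1]>150)&(hsv[...,2]>90); m[:,:215]=0;m[:,345:]=0;m[:190]=0;m[240:]=0
        return [(r[0].round(1) if 0 else tuple(np.round(np.mean(c[:,0],0),1)),cv2.contourArea(c)) for c in blobs(m,4) for r in [cv2.minAreaRect(c)]]
    for f in ("side0","s6","s8","s12","s13","s14"): print(f,orange(f"pics/{f}.png"))
E
python3 ax.py
```

```text
pics/s6.png theta 31.8 mid-tcp [-3.7  1.6] mid [547.9 177. ] plate 490.4 barrel/tip ctr [534.1 168.4] [587.  201.3]
pics/s8.png theta 32.4 mid-tcp [-4.  2.] mid [504.8 113. ] plate 447.4 barrel/tip ctr [491.  104.3] [543.3 137.5]
pics/s12.png theta 23.0 mid-tcp [-3.1  6. ] mid [505.5 104.5] plate 446.3 barrel/tip ctr [490.4  98.1] [546.3 121.8]
pics/s13.png theta 22.1 mid-tcp [-2.6  6.2] mid [509.2 103.2] plate 449.9 barrel/tip ctr [492.2  96.3] [551.  120.1]
pics/s14.png theta 16.4 mid-tcp [-2.1  7.8] mid [511.4  99.7] plate 451.8 barrel/tip ctr [493.9  94.6] [553.5 112.1]
side0 [((np.float64(260.1), np.float64(207.3)), 42.0), ((np.float64(308.2), np.float64(204.8)), 12.5)]
s6 [((np.float64(260.1), np.float64(207.3)), 42.0), ((np.float64(308.2), np.float64(204.8)), 12.5)]
s8 [((np.float64(252.9), np.float64(208.0)), 30.5), ((np.float64(308.2), np.float64(204.8)), 12.5)]
s12 [((np.float64(250.4), np.float64(208.6)), 27.5), ((np.float64(308.2), np.float64(204.8)), 12.5)]
s13 [((np.float64(250.5), np.float64(208.4)), 43.0), ((np.float64(308.2), np.float64(204.8)), 12.5)]
s14 [((np.float64(250.0), np.float64(208.2)), 43.0), ((np.float64(308.0), np.float64(204.7)), 13.0)]
```

Call:
servo_tool --rows '[{"tx": 0,"ty": 0,"tz": 0.002,"yaw": 0,"hand": 0.0278},{"tx": -0.001,"ty": 0,"tz": 0.004,"yaw": 0,"hand": 0.0278},{"tx": -0.003,"ty": 0,"tz": 0.004,"yaw": 0,"hand": 0.0278},{"tx": -0.005,"ty": 0,"tz": 0.004,"yaw": 0,"hand": 0.0278},{"tx": -0.007,"ty": 0,"tz": 0.004,"yaw": 0,"hand": 0.0278},{"tx": -0.007,"ty": 0,"tz": 0.004,"yaw": 0,"hand": 0.0278}]' --squeeze 20

```text
time: 16.75
tcp_pos: [504.9, -100.0, 93.3]
orientation: [[1.0, -0.017, 0.002], [-0.017, -1.0, -0.001], [0.002, 0.001, -1.0]]
ft_force: [6.8, -0.4, 0.6]
opening: 27.6
gripper_force: 25.1
```

```bash
cat >> m.py <<'E'
from ax import ax
ax(f"pics/s{sys.argv[1]}.png",p); o=get_obs(); print(o['opening'],o['gripper_force'],o['time'])
E
python3 m.py 15
```

```text
gate [22.44489882  0.27243267] F [ 5.65038988 -0.51705953  1.62106898] m [-0.11781712 -1.10959495 -0.00693115]
[504.97481692 -99.99608809  93.21429907]
lav n 73.5 centroid [37.7 -0.6 23.8] end [52.5 -0.9 25.1]
pics/s15.png theta 21.8 mid-tcp [-2.2  8.5] mid [502.8 101.7] plate 443.5 barrel/tip ctr [485.5  94.8] [543.6 118. ]
27.690546088804904 25.11508047580719 16.95
```

Call:
servo_tool --rows '[{"tx": 0.0015,"ty": 0,"tz": -0.001,"yaw": 0,"hand": 0.028},{"tx": 0.0015,"ty": 0,"tz": -0.003,"yaw": 0,"hand": 0.028},{"tx": 0.0015,"ty": 0,"tz": -0.005,"yaw": 0,"hand": 0.028},{"tx": 0.0015,"ty": 0,"tz": -0.007,"yaw": 0,"hand": 0.028},{"tx": 0.0015,"ty": 0,"tz": -0.009,"yaw": 0,"hand": 0.028}]' --squeeze 20

```text
time: 17.58
tcp_pos: [506.8, -100.0, 84.8]
orientation: [[1.0, -0.017, 0.003], [-0.017, -1.0, -0.001], [0.003, 0.001, -1.0]]
ft_force: [5.6, 0.0, 4.9]
opening: 27.8
gripper_force: 17.6
```

```bash
python3 m.py 16
```

```text
gate [18.83789456  0.57199838] F [ 5.32841317 -0.28782729  3.27628903] m [-0.11214647 -0.90198474  0.02632034]
[ 506.6171178  -100.00607566   84.54469347]
lav n 77.5 centroid [39.7 -0.7 20. ] end [54.9 -0.9 19.9]
pics/s16.png theta 10.9 mid-tcp [-0.6  9.5] mid [506.   94.1] plate 446.7 barrel/tip ctr [486.5  90.3] [548.2 102.2]
27.80508560942248 17.513743937015533 17.775
```

Call:
servo_tool --rows '[{"tx": -0.001,"ty": 0,"tz": -0.002,"yaw": 0,"hand": 0.028},{"tx": -0.001,"ty": 0,"tz": -0.004,"yaw": 0,"hand": 0.028},{"tx": -0.001,"ty": 0,"tz": -0.006,"yaw": 0,"hand": 0.028},{"tx": -0.001,"ty": 0,"tz": -0.007,"yaw": 0,"hand": 0.028}]' --squeeze 20

```text
time: 18.27
tcp_pos: [505.4, -99.9, 77.4]
orientation: [[1.0, -0.017, 0.002], [-0.017, -1.0, -0.001], [0.002, 0.001, -1.0]]
ft_force: [5.9, 0.1, 3.3]
opening: 28.4
gripper_force: 17.4
```

```bash
python3 m.py 17
```

```text
gate [19.48558928  0.39246592] F [5.05804759 0.06095622 2.64989403] m [ 0.02027782 -0.84423127 -0.02208559]
[505.39783923 -99.88574076  77.35722575]
lav n 76.0 centroid [42.5 -0.7 16.4] end [58.  -1.  15.6]
pics/s17.png theta 7.2 mid-tcp [ 1.4 11.7] mid [506.8  89.1] plate 448.1 barrel/tip ctr [482.   85.9] [550.2  94.5]
28.172482286557504 17.356070280075073 18.475
```

Call:
servo_tool --rows '[{"tx": -0.001,"ty": 0,"tz": 0,"yaw": 0,"hand": 0.028},{"tx": -0.0025,"ty": 0,"tz": -0.001,"yaw": 0,"hand": 0.028},{"tx": -0.0025,"ty": 0,"tz": -0.003,"yaw": 0,"hand": 0.028},{"tx": -0.0025,"ty": 0,"tz": -0.005,"yaw": 0,"hand": 0.028},{"tx": -0.0025,"ty": 0,"tz": -0.006,"yaw": 0,"hand": 0.028}]' --squeeze 20

```text
time: 19.1
tcp_pos: [503.1, -99.9, 71.8]
orientation: [[1.0, -0.017, 0.002], [-0.017, -1.0, -0.001], [0.002, 0.001, -1.0]]
ft_force: [1.8, 1.4, 11.3]
opening: 27.9
gripper_force: 17.9
```

```bash
python3 m.py 18
```

```text
gate [18.67223044  1.92734916] F [4.10210195 0.15046086 6.57219108] m [ 0.12159186 -0.62927221 -0.01596825]
[503.08959804 -99.86794163  71.95893857]
lav n 71.0 centroid [43.5 -0.7 13.5] end [57.8 -1.  12.3]
pics/s18.png theta 3.4 mid-tcp [ 1.  11.6] mid [504.1  83.6] plate 446.2 barrel/tip ctr [481.8  82.2] [548.8  86.2]
27.911940155286647 17.642723321914673 19.3
```

Call:
servo_tool --rows '[{"tx": 0,"ty": 0,"tz": -0.001,"yaw": 0,"hand": 0.028},{"tx": 0,"ty": 0,"tz": -0.002,"yaw": 0,"hand": 0.028},{"tx": 0,"ty": 0,"tz": -0.002,"yaw": 0,"hand": 0.028}]' --squeeze 20

```text
time: 19.68
tcp_pos: [503.4, -99.9, 71.6]
orientation: [[1.0, -0.017, 0.004], [-0.017, -1.0, -0.001], [0.004, 0.001, -1.0]]
ft_force: [-0.6, 0.8, 18.0]
opening: 28.2
gripper_force: 18.3
```

```bash
python3 m.py 19
python3 - <<'E'
from h import *
t=cv2.imread("pics/t19.png");hsv=cv2.cvtColor(t,cv2.COLOR_BGR2HSV); H,S,V=[hsv[...,i].astype(int) for i in range(3)]
m=(H>105)&(H<130)&(S>90)&(V>40);m[:, :215]=0;m[:,265:]=0;m[:190]=0;m[290:]=0
o=(H<18)&(S>100)&(V>60);o[:,:215]=0;o[:,265:]=0
for nm,M,z in(("blue",m,81),("or",o,111)):
  for y in range(190,290,3):
    r=np.where(M[y])[0]
    if len(r): print(nm,y,r.min(),r.max(),len(r),ray("top",[[r.min(),y],[r.max(),y]],z)[:,:2].round(1).tolist())
E
```

```text
gate [19.70514237  1.32334144] F [-0.06708671  1.87083647 18.75612902] m [ 0.30769629  0.15624345 -0.07036402]
[503.42853588 -99.94082252  71.60091373]
lav n 72.5 centroid [43.5 -0.7 13.4] end [57.5 -1.  12.7]
pics/s19.png theta 1.9 mid-tcp [ 0.6 11.5] mid [504.1  83.1] plate 446.5 barrel/tip ctr [481.8  82.4] [548.8  84.5]
27.905084396206814 18.3131942152977 19.875
blue 205 253 254 2 [[571.0, -123.4], [571.0, -125.1]]
blue 208 252 254 3 [[565.8, -121.9], [565.9, -125.3]]
blue 211 248 254 7 [[560.4, -115.3], [560.7, -125.5]]
blue 214 247 253 7 [[555.3, -113.9], [555.5, -124.0]]
blue 256 242 243 2 [[483.8, -108.3], [483.8, -110.0]]
blue 259 240 244 5 [[478.7, -105.2], [478.8, -111.9]]
blue 262 235 243 9 [[473.4, -97.1], [473.8, -110.4]]
or 268 224 233 10 [[461.0, -83.4], [461.4, -98.0]]
or 271 223 248 26 [[456.1, -82.0], [457.1, -122.5]]
or 274 222 248 27 [[451.2, -80.6], [452.3, -122.7]]
or 277 221 248 28 [[446.3, -79.2], [447.4, -122.9]]
or 280 229 247 19 [[441.8, -92.4], [442.5, -121.5]]
```

Call:
servo_tool --rows '[{"tx": 0,"ty": 0,"tz": 0.0012,"yaw": 0,"hand": 0.028},{"tx": 0.001,"ty": 0,"tz": 0.0012,"yaw": 0,"hand": 0.028},{"tx": 0.002,"ty": 0,"tz": 0.0012,"yaw": 0,"hand": 0.028},{"tx": 0.0035,"ty": 0,"tz": 0.0012,"yaw": 0,"hand": 0.028},{"tx": 0.005,"ty": 0,"tz": 0.0012,"yaw": 0,"hand": 0.028},{"tx": 0.005,"ty": 0,"tz": 0.0012,"yaw": 0,"hand": 0.028}]' --squeeze 20

```text
time: 20.62
tcp_pos: [507.9, -99.9, 71.8]
orientation: [[1.0, -0.017, 0.002], [-0.017, -1.0, -0.001], [0.002, 0.001, -1.0]]
ft_force: [1.8, 0.7, 11.2]
opening: 28.1
gripper_force: 17.9
```

```bash
python3 m.py 20
```

```text
gate [13.73562427  2.20324128] F [ 0.8403071   0.35999327 11.20527334] m [ 0.07387895 -0.15836103  0.0526957 ]
[507.90484011 -99.94481977  71.73674155]
lav n 63.0 centroid [43.  -0.7 14.2] end [57.6 -1.  14.2]
pics/s20.png theta 3.3 mid-tcp [ 0.6 11.3] mid [508.5  83.1] plate 450.6 barrel/tip ctr [487.3  81.8] [553.2  85.7]
27.98422269869451 17.84980148077011 20.825
```

Call:
servo_tool --rows '[{"tx": 0,"ty": 0,"tz": 0.0008,"yaw": 0,"hand": 0.028},{"tx": 0.0015,"ty": 0,"tz": 0.0008,"yaw": 0,"hand": 0.028},{"tx": 0.003,"ty": 0,"tz": 0.0008,"yaw": 0,"hand": 0.028},{"tx": 0.004,"ty": 0,"tz": 0.0008,"yaw": 0,"hand": 0.028},{"tx": 0.004,"ty": 0,"tz": 0.0008,"yaw": 0,"hand": 0.028}]' --squeeze 20

```text
time: 21.45
tcp_pos: [511.3, -100.0, 71.8]
orientation: [[1.0, -0.017, 0.001], [-0.017, -1.0, -0.001], [0.001, 0.001, -1.0]]
ft_force: [0.9, -0.6, 9.6]
opening: 28.0
gripper_force: 17.7
```

```bash
python3 m.py 21
```

```text
gate [9.94873724 2.26187603] F [ 1.6213192  -0.91610885  9.22857827] m [-0.06379177 -0.14383724  0.01571932]
[511.34037264 -99.98460054  71.79622508]
lav n 57.5 centroid [42.8 -0.7 14.4] end [56.4 -0.9 13.9]
pics/s21.png theta 3.4 mid-tcp [ 1.6 11.6] mid [512.9  83.4] plate 455.0 barrel/tip ctr [489.4  82. ] [557.4  86. ]
27.83322811760247 17.689464390277863 21.65
```

Call:
servo_tool --rows '[{"tx": 0.001,"ty": 0,"tz": 0.0005,"yaw": 0,"hand": 0.028},{"tx": 0.002,"ty": 0,"tz": 0.0005,"yaw": 0,"hand": 0.028},{"tx": 0.003,"ty": 0,"tz": 0.0005,"yaw": 0,"hand": 0.028},{"tx": 0.004,"ty": 0,"tz": 0.0005,"yaw": 0,"hand": 0.028},{"tx": 0.004,"ty": 0,"tz": 0.0005,"yaw": 0,"hand": 0.028}]' --squeeze 20

```text
time: 22.28
tcp_pos: [515.0, -100.0, 71.9]
orientation: [[1.0, -0.017, -0.0], [-0.017, -1.0, -0.001], [-0.0, 0.001, -1.0]]
ft_force: [0.6, -1.7, 7.1]
opening: 27.8
gripper_force: 17.6
```

```bash
python3 m.py 22
```

```text
gate [5.22137633 0.21355012] F [ 0.72267206 -0.91469955  7.3518438 ] m [-0.1686661  -0.07497747 -0.00778468]
[ 514.94557594 -100.01326117   71.82531567]
lav n 55.0 centroid [42.9 -0.7 14.6] end [57.2 -1.  13.3]
pics/s22.png theta 3.9 mid-tcp [ 0.3 13.1] mid [515.3  84.9] plate 457.2 barrel/tip ctr [493.8  83.4] [556.7  87.8]
28.14745309892304 17.553042769432068 22.475
```

Call:
servo_tool --rows '[{"tx": 0,"ty": 0,"tz": 0.0005,"yaw": 0,"hand": 0.0285},{"tx": 0,"ty": 0,"tz": 0.0005,"yaw": 0,"hand": 0.032},{"tx": 0,"ty": 0,"tz": 0.0005,"yaw": 0,"hand": 0.045},{"tx": 0,"ty": 0,"tz": 0.0005,"yaw": 0,"hand": 0.05}]' --squeeze 20

```text
time: 22.98
tcp_pos: [514.7, -99.4, 71.3]
orientation: [[1.0, -0.017, -0.001], [-0.017, -1.0, 0.0], [-0.001, -0.0, -1.0]]
ft_force: [-0.1, -0.3, -0.4]
opening: 50.1
gripper_force: 0.0
```

```bash
python3 m.py 23
```

```text
gate [5.28771931 0.99954968] F [-0.21302304 -0.43913638  0.29929255] m [ 0.06030606 -0.02656238  0.02916639]
[515.14497232 -99.45988105  71.67037476]
lav n 51.0 centroid [43.9 -0.7 14.8] end [59.4 -1.  13. ]
pics/s23.png theta 3.9 mid-tcp [ 2.3 13.4] mid [517.4  85. ] plate 459.4 barrel/tip ctr [493.9  83.4] [557.9  87.8]
50.03819126995946 0.0 23.175
```

Released, no forces. Retreat straight up and check the result unobstructed.

Call:
servo_tool --rows '[{"tx": 0,"ty": 0,"tz": 0.02,"yaw": 0,"hand": 0.05},{"tx": 0,"ty": 0,"tz": 0.05,"yaw": 0,"hand": 0.05},{"tx": 0,"ty": 0,"tz": 0.09,"yaw": 0,"hand": 0.05},{"tx": -0.03,"ty": 0,"tz": 0.14,"yaw": 0,"hand": 0.05},{"tx": -0.08,"ty": -0.03,"tz": 0.18,"yaw": 0,"hand": 0.05},{"tx": -0.13,"ty": -0.08,"tz": 0.2,"yaw": 0,"hand": 0.05},{"tx": -0.18,"ty": -0.14,"tz": 0.2,"yaw": 0,"hand": 0.05},{"tx": -0.21,"ty": -0.19,"tz": 0.2,"yaw": 0,"hand": 0.05},{"tx": -0.24,"ty": -0.24,"tz": 0.2,"yaw": 0,"hand": 0.05},{"tx": -0.26,"ty": -0.28,"tz": 0.2,"yaw": 0,"hand": 0.05},{"tx": -0.26,"ty": -0.28,"tz": 0.2,"yaw": 0,"hand": 0.05}]'

```text
time: 24.55
tcp_pos: [253.1, -382.2, 271.4]
orientation: [[1.0, -0.023, -0.001], [-0.023, -1.0, -0.0], [-0.001, 0.0, -1.0]]
ft_force: [-1.0, 0.8, 0.3]
opening: 50.0
gripper_force: 0.0
```

Run:
```python
from h import *
t=camera("top")[:,:,::-1].copy(); s=camera("side")[:,:,::-1].copy(); cv2.imwrite("pics/tF.png",t); cv2.imwrite("pics/sF.png",s)
print("gate",hood(cv2.imread("pics/top0.png"))-hood(t), get_obs()["time"],get_obs()["tcp_pos"])
hsv=cv2.cvtColor(t,cv2.COLOR_BGR2HSV); H,S,V=[hsv[...,i].astype(int) for i in range(3)]
m=(H>105)&(H<130)&(S>50)&(V>50);m[:, :215]=0;m[:,265:]=0
for y in range(195,266,5):
    r=np.where(m[y])[0]
    if len(r): print(y,r.min(),r.max(),ray("top",[[(r.min()+r.max())/2,y]],81)[0,:2].round(1))
p=[516,-102,81]; hsv=cv2.cvtColor(s,cv2.COLOR_BGR2HSV); H,S,V=[hsv[...,i].astype(int) for i in range(3)]
m=(H>105)&(H<130)&(S>30)&(V>50)
for x in range(258,312,4):
    r=np.where(m[185:250,x])[0]+185
    if len(r): q=plane([[x,r.min()],[x,r.max()]],p); print("side",x,q[0].round(0)[[0]],q[:,2].round(1),"mid",q[:,2].mean().round(1),len(r))
```

```text
gate [ 5.18136421 -0.02167768] 24.65 [ 254.62808525 -380.08484245  271.56593994]
200 227 253 [ 579. -101.]
205 227 255 [ 570.4 -103.1]
210 227 254 [ 561.8 -102.6]
215 230 254 [ 553.3 -105.5]
220 232 246 [ 544.6 -100.8]
225 231 246 [ 536.1 -100.3]
230 231 246 [ 527.6 -100.6]
235 231 245 [ 519.1 -100.2]
240 230 245 [510.6 -99.7]
245 230 245 [ 502.1 -100. ]
250 230 245 [ 493.7 -100.4]
255 230 244 [485.2 -99.9]
side 270 [488.] [96.2 69.6] mid 82.9 13
side 274 [497.] [95.2 70.7] mid 83.0 12
side 278 [506.] [96.3 71.8] mid 84.1 12
side 282 [514.] [95.2 70.7] mid 83.0 12
side 286 [523.] [94.1 71.8] mid 83.0 11
side 290 [532.] [95.3 70.6] mid 83.0 12
side 294 [541.] [94.2 71.7] mid 83.0 11
side 298 [550.] [97.5 54.7] mid 76.1 14
side 302 [558.] [96.5 42. ] mid 69.2 25
side 306 [567.] [95.4 38.4] mid 66.9 26
side 310 [576.] [94.3 37.2] mid 65.7 26
```

```bash
python3 -c "
from station import *
print(close_job())"
```

```text
the job is handed in; nothing more can be done
None
```

The blue tube is loaded in the cradle and the job is handed in: my last images show it level and released, with the cup about 5 mm in. The cup did come up against its stop once, lightly, with wrist force around 13 N against the 25 N limit. No verdict came back.

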